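# Open a twist-lock plug of unknown hand and hold its cap off

### The arm

A 6-joint arm with a two-finger parallel gripper is mounted at the origin on the work surface. World frame = base frame: x ahead of the robot, y to its left, z up, the work surface at z = 0. Lengths are in m, angles in rad, forces in N, time in s.
With the tool pointing down it reaches from about 0.35 to 0.775 m from the base axis. Payload 7.3 kg.
Tool frame: the origin (TCP) lies on the centre line of the jaws, within the pads' length; the fingertips stand 17 mm ahead of it and the grasp point (between the pads) lies 2 mm behind it (robot.tcp_to_tips is the distance from the TCP to the fingertips, in m); z points along the fingers, y is the line along which they close (so a half turn about z gives the same grasp; the last joint's range is limited). The gripper opens to 92 mm and grips with 3 to 60 N. Pads are 19 mm wide; open, the fingers measure 130 mm over their backs; the gripper's body (75 mm by 190 mm) begins 47 mm behind the grasp point.
Start: joints at [-1.354, 0.342, 1.524, -0, 1.275, -0.146], TCP at [0.186, -0.491, 0.244] pointing down, gripper open.
Joint ranges: [-2.53, 2.53], [-0.77, 2.02], [0.04, 2.7], [-1, 4.14], [0.28, 2.66], [-3.11, 3.11]. Speed limits (rad/s): [2.57, 2.57, 3.14, 3.14, 3.14, 3.14].

### API

Orientations are given as [roll, pitch, yaw] about the fixed x, y, z axes, in that order (R = Rz(yaw) Ry(pitch) Rx(roll)).
In Python, from cell import robot gives the robot as it stands. The module is installed in compiled form; this text tells all that it offers.
- The arm moves only by the tool carry_out, never from a script. Its argument "commands" is a list of rows, each a list of 3 entries, a list of its own where there are three numbers: the shift along the tool's x, y, z in m, then the turn about the tool's z in rad, then the opening, from 0 (shut) to 1 (fully open). In form: [[[dx, dy, dz], yaw, claw], ...]. A call has 1 to 20 rows; each row shifts and turns the commanded pose from where the row before left it, along the tool's axes as they then stand; what a row does not reach is not made up. A row lasts 1/8 s, in which the tool goes at most 62.5 mm and 10.7 degrees, less where a joint would pass 70% of its speed; a pose out of reach is approached as far as the arm can. A call is refused whole if a number of a shift passes 0.0625 or a number of a turn 0.188, either way. A call with a gripper value outside its range is refused whole. The fingers move at their own pace and stop on an object; "newtons" is the grip in N (left out, the last holds). Time passes only in rows, so rows that do not move let the fingers close. It gives the time, the measured TCP pose, the force, the opening and the grip force at its end, in the units of the state.
- robot.observe(): the state, without advancing time (a new reading comes with each control period).
- robot.read_camera(name): name is "scene" or "side" or "wrist"; returns a dict with "pixels" (400x640x3 uint8, red, green, blue), "fx", "fy", "cx", "cy" (pixels), "view" (4x4, takes a point from world to camera coordinates); the wrist camera has in their place "T_tool_cam" (4x4, takes a point from camera to tool coordinates, whose origin is the TCP and whose axes are the flange's). Camera axes: x right, y up, looking along -z (the intrinsics and any distortion apply to the point x, -y, -z); pixel columns grow to the right and rows downward; lengths in m; the calibration is good to about 2 mm. The wrist camera is an equidistant fisheye: a pixel r from the principal point sees the ray r / f radians off the axis. A picture is of the moment at which its call begins: read the wrist's pose just before it. There is no depth.
- robot.hand_in(): hands the job in; it is judged then, once.
Trained networks look in a picture, given as the dict that the camera call returned (one of the last four; its "shot" number tells which), for a name from the list of things; names that differ only in an ending like _2 or _b are one class to them, and where a whole thing is asked for, a point or a joint stands for the part that bears it (a point fixed in the world has none). Each returns a list of dicts, best first, with "p" (0 to 1); they miss things now and then, are a little off and sometimes report something else, mostly with a low value. They report only what shows in the picture. A call takes as long as a camera call. They do not tell look-alikes from the thing itself.
- robot.find_in(picture, name): "at" ([column, row] in pixels, amid what is visible of it).
- robot.tip_of(picture, name): "at" ([column, row] in pixels: a listed point, or the origin of a listed thing).
The state is a dict: "time": time; "qpos": joint angles; "qvel": joint speeds; "joint_efforts": joint torques, N m; "tool_pos": TCP position; "tool_rot": TCP orientation; "contact_force": force on the tool from outside, world axes, zero at the start; "torque": the same for the moment, N m; "opening": finger opening in m; "grip_force": force on a finger pad.
Only numpy, scipy, OpenCV 4.12 (cv2) and the standard library are available. Lean on these libraries where they do the work, as an engineer would, in place of code of your own. Each camera call takes 0.05 s, during which the arm holds its last target. There are 200 camera calls.

### The job

The blue mains plug clamped upright in the red block must be opened for inspection. Its cap is a twist-lock whose hand is not known: try it one way and, if it stops, the other; turn it until it is free and lift it straight off. Finish while still holding the cap in the gripper, upright and steady in the air, raised at least 10 cm above where it sat and at least 12 cm sideways of the plug, so that the terminals can be seen from above; do not put it down or let it go, and leave the loose things around the plug where they are.

Things in the scene. Friction and masses are not known exactly. Their poses are not given: they have to be found in the camera images.
- cap_mid (a point): Centre (half-way up) of the plug's cap: blue metal cup, mouth down, 52 mm in diameter, 34 mm high, 0.12 to 0.2 kg, its round grooved side gripped at any angle. z up along its axis, x towards the white line on its top. Locked, this point is 102 mm above the table, and the white lines of cap and block agree within 6 degrees. It cannot then be pulled off (2 mm play).
- cap: The same cap and axes; origin at the centre of its lower rim. One way (clockwise or anticlockwise: varies, not visible) it turns only 7 to 27 degrees to a hard stop; the other way it turns on easily, and is free to lift once its line stands 55 to 115 degrees from the block's line (70 is good). It does not rise by itself as it turns.
- plug: Fixed red block 120 x 120 mm, 35 mm high, with the blue plug body (54 mm in diameter) on its centre up to 85 mm above the table, where the cap sits. Origin: centre of the block's underside, on the plug's axis; z up, x along the white line on the block.
- neck_top (a point): Top centre of the plug's black neck, 111 mm above the table, hidden in the cap until that is lifted off. The neck is 26 mm across, 43 mm over its locking ribs: lift the cap 35 mm straight up before moving it sideways. Gold terminals on top.
- phono_plug: Gold phono plug standing upright, 22 mm in diameter, 50 mm high, origin under its foot. It is loose and a bystander: leave it where it is.
- foot_block: Dark wooden block 60 x 45 x 30 mm high, origin at the centre of its underside. It is loose and a bystander: leave it where it is.
- spike_foot: Steel equipment foot, a cone 40 mm in diameter and 32 mm high, origin at the centre of its underside. It is loose and a bystander: leave it where it is.
Things that resemble listed ones, but are neither listed nor needed, are in the scene too. There is more than one size of the cap; the job needs the largest.

How it is judged:
By the outcome, as a careful person would: the job done as asked, in the order asked, and still so for the second after the job is handed in, while the arm keeps its last pose, push and grip.
It also fails if it takes over 43 s, if anything falls off the work surface, if the arm or the gripper's body presses on something with over 40 N, if the wrist force passes 120 N, or if a joint passes its speed limit or range.

## Working session

There is one attempt and no reset: what is moved stays moved. The work goes in short steps, Python scripts to look and compute and a tool call to move; the robot and the scene stay as the last step left them, time stands still between calls to the robot, and variables do not carry over. Pictures are saved under pics/ and viewed, at most 10 in all, crops included, and the job is handed in when it is done.

Besides the shell and the picture viewer there is one more tool, called after "Call:" as name(argument=value, ...) on one line, values as JSON. carry_out: Moves the arm, as the interface text tells. Its arguments: {"type":"object","properties":{"commands":{"type":"array"},"newtons":{"type":"number"}},"required":["commands"]}

```bash
mkdir -p pics; cat > h.py <<'E'
import numpy as np, cv2
from scipy.spatial.transform import Rotation as R
from cell import robot
def save(p,n): cv2.imwrite('pics/'+n, cv2.cvtColor(p['pixels'],cv2.COLOR_RGB2BGR))
def ray(p,at,st=None):
    u,v=at; x=(u-p['cx'])/p['fx']; y=(v-p['cy'])/p['fy']
    if 'view' in p:
        d=np.array([x,-y,-1.]); V=np.array(p['view']); Rm=V[:3,:3]
        return -Rm.T@V[:3,3], Rm.T@d
    r=np.hypot(x,y); s=np.sin(r)/r if r>1e-9 else 1
    d=np.array([x*s,-y*s,-np.cos(r)]); T=np.array(p['T_tool_cam'])
    Rt=R.from_euler('xyz',st['tool_rot']).as_matrix()
    return Rt@T[:3,3]+np.array(st['tool_pos']), Rt@T[:3,:3]@d
def onz(p,at,z,st=None):
    o,d=ray(p,at,st); return o+d*(z-o[2])/d[2]
E
python3 - <<'E'
from h import *
for c in ('scene','side'):
    p=robot.read_camera(c); save(p,c+'0.png')
    for n,z in (('cap_mid',.102),('plug',0),('phono_plug',0),('foot_block',0),('spike_foot',0)):
        for k in robot.tip_of(p,n)[:4]: print(c,n,np.round(k['at']),round(k['p'],2),np.round(onz(p,k['at'],z),3))
print(robot.observe())
E
```

```text
scene cap_mid [320. 191.] 0.7 [0.572 0.059 0.102]
scene cap_mid [259. 259.] 0.69 [ 0.622 -0.17   0.102]
scene cap_mid [293. 189.] 0.66 [0.521 0.032 0.102]
scene plug [296. 229.] 0.69 [0.525 0.032 0.   ]
scene phono_plug [306. 283.] 0.66 [ 0.651 -0.086  0.   ]
scene foot_block [370. 225.] 0.92 [0.647 0.14  0.   ]
side cap_mid [332. 205.] 0.81 [0.526 0.04  0.102]
side cap_mid [406. 218.] 0.65 [0.389 0.041 0.102]
side cap_mid [332. 291.] 0.59 [0.454 0.268 0.102]
side cap_mid [343. 207.] 0.47 [0.504 0.043 0.102]
side plug [333. 249.] 0.92 [0.523 0.038 0.   ]
side phono_plug [296. 209.] 0.64 [ 0.647 -0.078  0.   ]
side foot_block [253. 266.] 0.89 [0.649 0.139 0.   ]
side foot_block [331. 216.] 0.74 [ 0.563 -0.074  0.   ]
side spike_foot [406. 215.] 0.83 [ 0.409 -0.133  0.   ]
{'time': 0.6, 'qpos': array([-1.35398636e+00,  3.41993725e-01,  1.52410457e+00,  3.30294016e-05,
        1.27538138e+00, -1.45984540e-01]), 'qvel': array([-6.31511231e-04,  6.95974184e-04,  1.75365169e-03, -4.11555589e-04,
        3.07707639e-06,  1.05929397e-03]), 'joint_efforts': array([ 3.77234892e-04, -4.30923414e+01, -2.44396001e+01,  7.19201867e-02,
        4.83714812e-02, -2.13208693e-05]), 'tool_pos': array([ 0.18635852, -0.49083473,  0.24374217]), 'tool_rot': array([ 3.14147629e+00, -1.48298195e-05,  3.62784897e-01]), 'contact_force': array([ 0.07424331, -0.15504585, -0.83970579]), 'torque': array([0.00140535, 0.05887944, 0.0117209 ]), 'grip_force': 0.0, 'opening': 0.09172700800101899}
```

View pics/scene0.png

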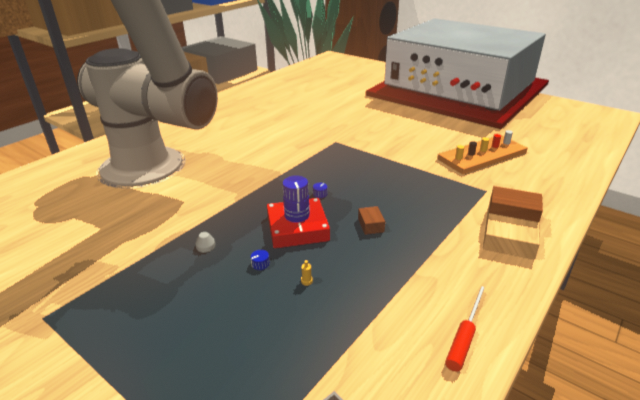

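View pics/side0.png

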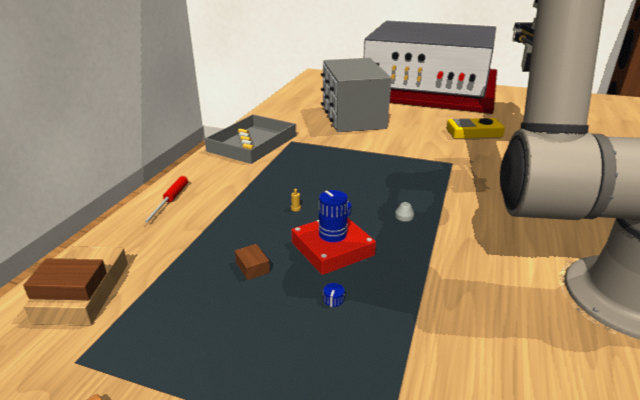

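Side view: the blue plug is on the red block near (333,220), and a small look-alike cap lies at (334,295). The scene view shows another small one at (260,260), with the third at (320,190). The plug is at about (0.524, 0.036), so I'm going above it.

Call:
carry_out(commands=[[[0.042,-0.031,0],0,1],[[0.042,-0.031,0],0,1],[[0.042,-0.031,0],0,1],[[0.042,-0.031,0],0,1],[[0.042,-0.031,0],0,1],[[0.042,-0.031,0],0,1],[[0.042,-0.031,0],0,1],[[0.042,-0.031,0],0,1],[[0.042,-0.031,0],0,1],[[0.042,-0.031,0],0,1],[[0.042,-0.031,0],0,1],[[0.042,-0.031,0],0,1],[[0,0,0],-0.16,1],[[0,0,0],-0.16,1],[[0,0,0],-0.16,1],[[0,0,0],-0.16,1],[[0,0,0],-0.16,1],[[0,0,0],-0.16,1],[[0,0,0],-0.16,1],[[0,0,0],-0.16,1]])

```text
time: 3.1
tool_pos: [0.5255, 0.0358, 0.2437]
tool_rot: [3.142, 0.0, 1.648]
contact_force: [-0.7, 0.0, -0.5]
opening: 0.0915
grip_force: 0.0
```

```bash
cat > look.py <<'E'
import sys
from h import *
st=robot.observe(); p=robot.read_camera('wrist'); save(p,sys.argv[1])
print(st['time'],st['qpos'].round(2),st['tool_pos'].round(4),st['tool_rot'].round(3))
for n,z in (('cap_mid',.102),('cap',.085),('plug',0)):
    for k in robot.tip_of(p,n)[:3]: print(n,np.round(k['at']),round(k['p'],2),np.round(onz(p,k['at'],z,st),4))
print(p['fx'],p['cx'],p['cy'],np.round(p['T_tool_cam'],3).tolist())
E
python3 look.py w1.png
```

```text
3.1 [-0.08  0.35  1.52 -0.    1.28 -0.15] [0.5255 0.0358 0.2437] [3.142 0.    1.648]
cap_mid [327. 193.] 0.9 [0.5265 0.0402 0.102 ]
cap_mid [297.  58.] 0.7 [0.4903 0.1625 0.102 ]
cap_mid [332. 278.] 0.5 [ 0.5389 -0.0497  0.102 ]
cap [323. 193.] 0.96 [0.5228 0.0354 0.085 ]
cap [297.  65.] 0.69 [0.4889 0.159  0.085 ]
cap [332. 273.] 0.51 [ 0.5398 -0.0528  0.085 ]
plug [324. 173.] 0.74 [0.5234 0.0415 0.    ]
309.70691628693146 326.07423590939527 202.68397593059603 [[0.0, 0.965, 0.263, 0.071], [1.0, -0.0, -0.0, 0.001], [0.0, 0.263, -0.965, -0.14], [0.0, 0.0, 0.0, 1.0]]
```

View pics/w1.png

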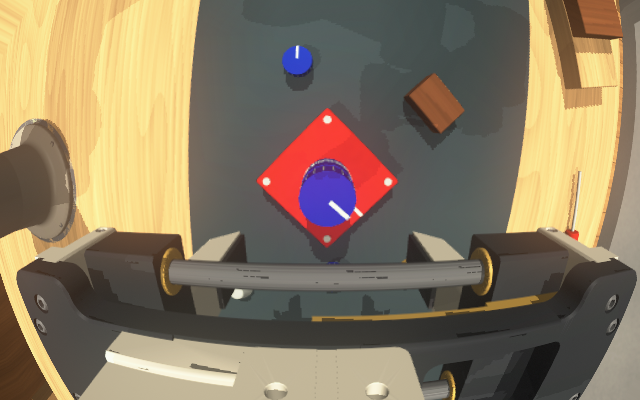

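The cap top is centred near (327,200), with its white line running to (350,220). The block's line shows at (358,211). The block's corner screws are at (327,119), (266,181), (388,182) and (327,239).

```bash
python3 - <<'E'
from h import *
st=robot.observe(); p=robot.read_camera('wrist')
c=[onz(p,a,.035,st) for a in ((327,119),(266,181),(388,182),(327,239))]
print(np.round(c,4),np.mean(c,0))
print('line',onz(p,(331,204),.119,st),onz(p,(350,220),.119,st),onz(p,(362,216),.035,st))
m=cv2.inRange(cv2.cvtColor(p['pixels'],cv2.COLOR_RGB2HSV),(110,100,60),(130,255,255))
x=[onz(p,(u,202),.119,st) for u in np.where(m[202,270:390])[0][[0,-1]]+270]; print(x)
for n in('scene','side'):
    q=robot.read_camera(n)
    for k in robot.tip_of(q,'plug')[:1]+robot.tip_of(q,'neck_top')[:1]: print(n,k)
E
```

```text
[[ 0.5221  0.1086  0.035 ]
 [ 0.4563  0.0334  0.035 ]
 [ 0.598   0.0421  0.035 ]
 [ 0.532  -0.0333  0.035 ]] [0.52712023 0.03770141 0.035     ]
line [0.53064155 0.03412138 0.119     ] [0.54889004 0.02033131 0.119     ] [ 0.57151372 -0.00125488  0.035     ]
[array([0.50301919, 0.03405951, 0.119     ]), array([0.55092702, 0.0373705 , 0.119     ])]
scene {'at': [296.7, 229.1], 'p': 0.94}
scene {'at': [297.2, 185.6], 'p': 0.67}
side {'at': [330.7, 248.2], 'p': 0.67}
side {'at': [253.8, 267.2], 'p': 0.55}
```

Call:
carry_out(commands=[[[0.001,0.0014,0.03],0,1],[[0,0,0.03],0,1],[[0,0,0.03],0,1],[[0,0,0.03],0,1],[[0,0,0.017],0,1],[[0,0,0],0,0.4],[[0,0,0],0,0.4],[[0,0,0],0,0.4],[[0,0,0],0,0.4],[[0,0,0],0,0.4],[[0,0,0],0,0.4]], newtons=30)

```text
time: 5.03
tool_pos: [0.527, 0.0369, 0.1072]
tool_rot: [3.141, 0.0, 1.643]
contact_force: [-1.9, -0.0, 4.6]
opening: 0.0513
grip_force: 30.0
```

```bash
python3 - <<'E'
from h import *
s=robot.observe()
for k in ('tool_rot','qpos','torque','contact_force','opening'): print(k,np.round(s[k],4))
E
```

```text
tool_rot [3.1409e+00 2.0000e-04 1.6427e+00]
qpos [-7.520e-02  4.975e-01  1.697e+00 -1.000e-04  9.464e-01 -1.471e-01]
torque [-0.0153  0.1581 -0.0575]
contact_force [-1.8942 -0.019   4.6419]
opening 0.0513
```

Gripped well. I'll try one way in small steps and watch the torque.

Call:
carry_out(commands=[[[0,0,0],0.05,0.4],[[0,0,0],0.05,0.4],[[0,0,0],0.05,0.4],[[0,0,0],0,0.4]])

```text
time: 5.52
tool_pos: [0.5269, 0.0367, 0.1072]
tool_rot: [3.141, 0.0, 1.492]
contact_force: [-2.3, -0.8, 5.7]
opening: 0.0511
grip_force: 30.0
```

```bash
cat > s.py <<'E'
from h import *
s=robot.observe()
for k in ('time','tool_pos','tool_rot','torque','contact_force','opening'): print(k,np.round(s[k],4))
E
python3 s.py
```

```text
time 5.525
tool_pos [0.5269 0.0367 0.1072]
tool_rot [3.1410e+00 3.0000e-04 1.4923e+00]
torque [-0.1286  0.1681 -0.0752]
contact_force [-2.2892 -0.8186  5.7007]
opening 0.0511
```

Call:
carry_out(commands=[[[0,0,0],0.05,0.4],[[0,0,0],0.05,0.4],[[0,0,0],0.05,0.4],[[0,0,0],0,0.4]])

```text
time: 6.02
tool_pos: [0.5274, 0.037, 0.1072]
tool_rot: [3.14, -0.0, 1.344]
contact_force: [0.3, 0.9, 4.9]
opening: 0.0514
grip_force: 30.0
```

```bash
python3 s.py
```

```text
time 6.025
tool_pos [0.5274 0.037  0.1072]
tool_rot [ 3.1401e+00 -1.0000e-04  1.3441e+00]
torque [ 0.1237 -0.0568  0.4152]
contact_force [0.3211 0.8888 4.9313]
opening 0.0514
```

Call:
carry_out(commands=[[[0,0,0],0.05,0.4],[[0,0,0],0,0.4]])

```text
time: 6.28
tool_pos: [0.5274, 0.0369, 0.1072]
tool_rot: [3.14, 0.0, 1.295]
contact_force: [-0.1, 0.3, 5.5]
opening: 0.0512
grip_force: 30.0
```

```bash
python3 s.py; python3 look.py w2.png
```

```text
time 6.275
tool_pos [0.5274 0.0369 0.1072]
tool_rot [3.1399e+00 1.0000e-04 1.2949e+00]
torque [ 0.0204 -0.1028  0.7345]
contact_force [-0.1051  0.3007  5.4865]
opening 0.0512
6.275 [-0.07  0.5   1.7  -0.    0.95  0.2 ] [0.5274 0.0369 0.1072] [3.14  0.    1.295]
cap_mid [327. 254.] 0.78 [0.5295 0.0409 0.102 ]
cap_mid [217.  62.] 0.7 [0.5049 0.1492 0.102 ]
cap_mid [321. 206.] 0.36 [0.5337 0.0668 0.102 ]
cap [326. 248.] 0.98 [0.5281 0.0375 0.085 ]
cap [328. 256.] 0.68 [0.5273 0.0323 0.085 ]
cap [380. 329.] 0.39 [ 0.5458 -0.0304  0.085 ]
plug [321. 204.] 0.68 [0.5243 0.0409 0.    ]
309.70691628693146 326.07423590939527 202.68397593059603 [[0.0, 0.965, 0.263, 0.072], [1.0, -0.0, -0.0, 0.0], [-0.0, 0.263, -0.965, -0.14], [0.0, 0.0, 0.0, 1.0]]
```

View pics/w2.png

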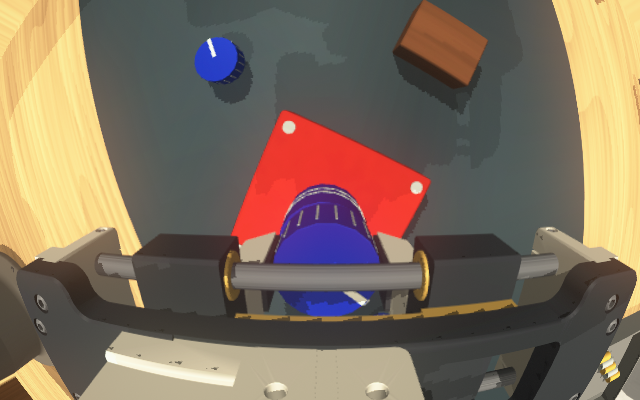

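The picture shows the cap gripped, its line at (355,298). The torque climbs from 0.42 to 0.73 N·m at about 17°, which is the hard stop. So I turn the other way.

Call:
carry_out(commands=[[[0,0,0],-0.1,0.4],[[0,0,0],-0.1,0.4],[[0,0,0],-0.1,0.4],[[0,0,0],-0.1,0.4],[[0,0,0],-0.1,0.4],[[0,0,0],-0.1,0.4],[[0,0,0],0,0.4]])

```text
time: 7.35
tool_pos: [0.5271, 0.0369, 0.1072]
tool_rot: [3.141, 0.0, 1.895]
contact_force: [-0.9, 0.4, 5.5]
opening: 0.0513
grip_force: 30.0
```

```bash
python3 s.py
```

```text
time 7.35
tool_pos [0.5271 0.0369 0.1072]
tool_rot [3.1408e+00 3.0000e-04 1.8946e+00]
torque [0.0239 0.0618 0.0752]
contact_force [-0.8918  0.4186  5.4802]
opening 0.0513
```

Call:
carry_out(commands=[[[0,0,0],-0.1,0.4],[[0,0,0],-0.1,0.4],[[0,0,0],-0.1,0.4],[[0,0,0],-0.1,0.4],[[0,0,0],-0.1,0.4],[[0,0,0],-0.1,0.4],[[0,0,0],-0.1,0.4],[[0,0,0],-0.1,0.4],[[0,0,0],-0.1,0.4],[[0,0,0],-0.1,0.4],[[0,0,0],0,0.4]])

```text
time: 8.72
tool_pos: [0.5273, 0.0368, 0.1072]
tool_rot: [3.142, 0.001, 2.895]
contact_force: [-0.3, -0.5, 4.3]
opening: 0.0511
grip_force: 30.0
```

```bash
python3 s.py; python3 look.py w3.png
```

```text
time 8.725
tool_pos [0.5273 0.0368 0.1072]
tool_rot [3.1415e+00 1.3000e-03 2.8947e+00]
torque [-0.0179 -0.1547  0.0679]
contact_force [-0.2802 -0.5202  4.2638]
opening 0.0511
8.725 [-0.08  0.5   1.7  -0.    0.95 -1.4 ] [0.5273 0.0368 0.1072] [3.142e+00 1.000e-03 2.895e+00]
cap_mid [324. 256.] 0.88 [0.5255 0.0371 0.102 ]
cap_mid [478. 113.] 0.83 [0.4713 0.1305 0.102 ]
cap [469. 118.] 0.81 [0.4741 0.1332 0.085 ]
cap [324. 249.] 0.62 [0.5286 0.0361 0.085 ]
plug [323. 203.] 0.79 [0.5245 0.0361 0.    ]
309.70691628693146 326.07423590939527 202.68397593059603 [[0.0, 0.965, 0.263, 0.07], [1.0, -0.001, 0.0, 0.001], [0.0, 0.263, -0.965, -0.14], [0.0, 0.0, 0.0, 1.0]]
```

View pics/w3.png

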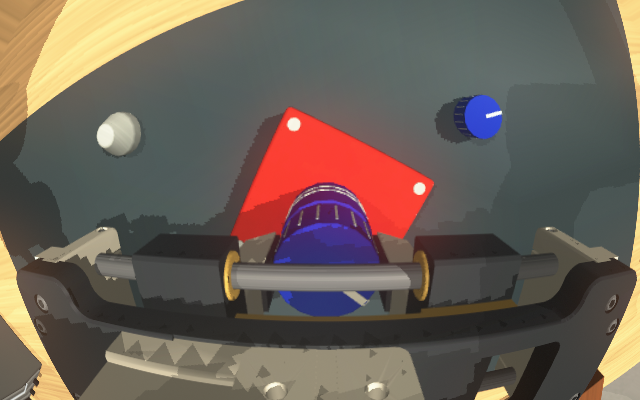

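The cap's line is still at (355,298) in the gripper's frame, so it turned about 70° with the jaws. I lift gently.

Call:
carry_out(commands=[[[0,0,-0.003],0,0.4],[[0,0,-0.004],0,0.4],[[0,0,-0.005],0,0.4],[[0,0,0],0,0.4]])

```text
time: 9.43
tool_pos: [0.5271, 0.0369, 0.1191]
tool_rot: [3.141, 0.001, 2.893]
contact_force: [0.2, -0.9, -1.1]
opening: 0.0514
grip_force: 30.0
```

```bash
python3 s.py
```

```text
time 9.425
tool_pos [0.5271 0.0369 0.1191]
tool_rot [3.1415e+00 8.0000e-04 2.8929e+00]
torque [ 0.1061 -0.1757  0.0087]
contact_force [ 0.201  -0.8856 -1.1169]
opening 0.0514
```

Call:
carry_out(commands=[[[0,0,-0.02],0,0.4],[[0,0,-0.02],0,0.4],[[0,0,-0.025],0,0.4],[[0,0,-0.025],0,0.4],[[0,0,-0.025],0,0.4],[[0,0,-0.02],0,0.4],[[0,0,0],0,0.4],[[0,-0.02,0],0,0.4],[[0,-0.03,0],0,0.4],[[0,-0.03,0],0,0.4],[[0,-0.03,0],0,0.4],[[0,-0.03,0],0,0.4],[[0,-0.03,0],0,0.4],[[0,-0.03,0],0,0.4],[[0,-0.01,0],0,0.4],[[0,0,0],0,0.4],[[0,0,0],0,0.4],[[0,0,0],0,0.4]])

```text
time: 11.68
tool_pos: [0.4753, -0.1658, 0.2537]
tool_rot: [3.141, -0.0, 2.894]
contact_force: [0.3, -0.9, -1.8]
opening: 0.0507
grip_force: 30.0
```

```bash
python3 s.py; python3 - <<'E'
from h import *
p=robot.read_camera('side'); save(p,'side1.png')
E
```

```text
time 11.675
tool_pos [ 0.4753 -0.1658  0.2537]
tool_rot [ 3.1414 -0.      2.894 ]
torque [ 0.0325 -0.1719 -0.0444]
contact_force [ 0.3182 -0.894  -1.8452]
opening 0.0507
```

View pics/side1.png

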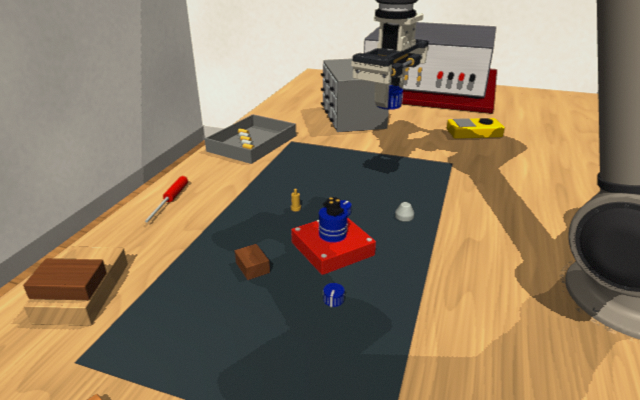

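The cap hangs upright in the gripper at (392,97). The neck and gold terminals are exposed at (333,207), and the loose things are where they were.

```bash
python3 -c "
from cell import robot
print(robot.hand_in())"
```

```text
the job is handed in; nothing more can be done
None
```

The cap is off and the job is handed in: it stopped after about 17° clockwise (seen from above), so I turned it about 70° anticlockwise past its starting line, and the gripper now holds it upright about 15 cm above its seat and 21 cm to the side of the plug, with the terminals exposed and the loose things where they were.

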